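# Stack spare lamp cartons in a sloping rack

### The arm

A 6-joint arm with a two-finger parallel gripper is mounted at the origin on a cart in front of the work surface, level with it; the furniture and walls round the work are solid. World frame = base frame: x ahead of the robot, y to its left, z up, the work surface at z = 0. Lengths are in mm, angles in rad, forces in N, time in s.
With the tool pointing down it reaches from about 275 to 750 mm from the base axis. Payload 10.2 kg.
Tool frame: the origin (TCP) lies where the fingers leave the gripper's body, on its centre line; the fingertips stand 73 mm ahead of it and the grasp point (between the pads) lies 54 mm ahead of it; z points along the fingers, y is the line along which they close (so a half turn about z gives the same grasp; the last joint's range is limited). The gripper opens to 85 mm and grips with 20 to 120 N. Pads are 22 mm wide; open, the fingers measure 114 mm over their backs; the gripper's body (76 mm by 85 mm) begins 54 mm behind the grasp point. The pads swing forward as they close: fully open they stand 13 mm farther back than shut.
Start: joints at [-1.562, 0.313, 1.498, -0, 1.331, -0.223], TCP at [120.594, -510.968, 303.894] pointing down, gripper open.
Joint ranges: [-2.94, 2.94], [-0.97, 2.17], [0.19, 2.56], [-1.23, 4.37], [0.02, 3.11], [-2.88, 2.88]. Speed limits (rad/s): [2.39, 2.39, 3.01, 3.14, 3.14, 3.14].

### API

Orientations are given as a unit quaternion [w, x, y, z].
In Python, from rig import ctrl gives the robot as it stands.
- The arm moves only by the shell command python3 -m creep 'ROWS' [OPENING] [FORCE]. ROWS is JSON, a list that holds one entry, the list of rows, each a list of 6 numbers: the shift along the world's x, y, z in units of 25 mm (1.0 is 25 mm), then the turn, a rotation vector about the world's x, y, z in units of 5 degrees (1.0 is 5 degrees). In form: [[[x, y, z, ax, ay, az], ...]]. A call has 1 to 20 rows; each row is the pose to reach, as a shift and turn from the pose commanded when the call began; what a row does not reach only later rows make up. A row lasts 1/12 s, in which the tool goes at most 41.7 mm and 7.16 degrees, less where a joint would pass 70% of its speed; a pose out of reach is approached as far as the arm can. A call with a gripper value outside its range is refused whole. OPENING is the finger opening in mm, from 0 to 85.4, set as the call begins (- or left out, the last holds). The fingers move at their own pace and stop on an object; FORCE is the grip in N (left out, the last holds). Time passes only in rows, so rows that repeat a pose let the fingers close. It gives the time, the measured TCP pose, the force, the opening and the grip force at its end, in the units of the state.
- ctrl.sense(): the state, without advancing time (a new reading comes with each control period).
- ctrl.capture(name): name is "scene" or "side" or "wrist"; returns a dict with "image" (480x640x3 uint8, red, green, blue), "fx", "fy", "cx", "cy" (pixels), "R" (3x3) and "t" (3): a world point X has camera coordinates R X + t. Camera axes: x right, y down, z forward; pixel columns grow to the right and rows downward; lengths in mm; the calibration is good to about 2 mm. A picture is of the moment at which its call begins. There is no depth.
- ctrl.finish_job(): hands the job in; it is judged then, once.
The state is a dict: "time_s": time; "joints": joint angles; "dq": joint speeds; "tau": joint torques, N m; "eef_pos": TCP position; "ee_rot": TCP orientation; "force": force on the tool from outside, world axes, zero at the start; "wrist_torque": the same for the moment, N m; "grip_width": opening from 0.0 (shut) to 1.0 (fully open); "grip_force": force on a finger pad.
Only numpy, scipy, OpenCV 4.12 (cv2) and the standard library are available. Lean on these libraries where they do the work, as an engineer would, in place of code of your own. Each camera call takes 0.05 s, during which the arm holds its last target. There are 200 camera calls.

### The job

Two small white lamp cartons stand upright on the worktop: first tip both over, so that each lies on its side on the worktop, let go. Then take them up again one at a time and stack them in the sloping white rack, lying lengthwise down the slope, one flat on top of the other, centred and square, each with its end leaning right against the blue backstop. The backstop is only lightly clamped: bring the cartons up to it by feel and do not shove it from its place. Leave the other things where they are.

Things in the scene. Friction and masses are not known exactly. Their poses are not given: they have to be found in the camera images.
- carton_1_centre (a point): centre of a white lamp carton with an orange band, a square box 42x42x82 mm, about 60 g, loose; at the start it stands upright on the worktop. z runs along the 82 mm length (up at the start), x and y are square to the long faces. Both cartons are alike. Pushed near the top it does not slide but tips over its far bottom edge
- carton_2_centre (a point): centre of a white lamp carton with an orange band, a square box 42x42x82 mm, about 60 g, loose; at the start it stands upright on the worktop. z runs along the 82 mm length (up at the start), x and y are square to the long faces. Both cartons are alike. Pushed near the top it does not slide but tips over its far bottom edge
- rack_seat: fixed white plate, 90 mm wide, sloping down 18 degrees away from the robot, with a blue upright backstop square across its low end (104 mm wide, top 70 mm off the plate). Origin: mid-width on the plate's surface at the backstop's lowest setting; x down the slope, y across, z square out of the plate. Plate from x = -120 to 8 mm, no side walls. Friction holds cartons on the slope
- rack: the rack's foot, 132x96 mm, origin under its centre. The backstop is clamped on the plate with its front face at x = -30 to 0 mm of rack_seat, elsewhere each time and not reported: look, or feel for it. It gives way and slides at 10 N, so nudge slowly with less. A seated lower carton's centre is 41 mm up the slope from its face and 21 mm off the plate; the upper one 63 mm off
- standard_1: white 100 ml plastic bottle, 47 mm across, 92 mm high, loose; origin at the centre of its underside; a bystander, leave alone
- reagent_b: amber glass bottle with a red cap, 43 mm across, 85 mm high, loose; origin at the centre of its underside; a bystander, leave alone
- wash_bottle: white wash bottle with red cap and bent spout, 64 mm across, 197 mm high, loose; origin at the centre of its underside; a bystander, leave alone
- timer: white timer with three coloured buttons, 62x62x18 mm, lying, loose; origin at the centre of its underside; a bystander, leave alone
- petri_dish: clear petri dish, 61 mm across, 14 mm high, loose; origin at the centre of its underside; a bystander, leave alone
There are look-alikes about, which are no part of the job. Leave any pink or purple look-alike of the part that bears carton_2_centre alone.

How it is judged (in metres and radians):
On the way, in this order (a step that is already met when the one before it is completed fails the run):
1. both cartons lie on their sides on the worktop, let go (angle between carton_1_centre's own z axis and vertical between 1.45 and 1.69 rad and height (world z) of carton_1_centre between 0.015 and 0.027 m and contact force between each of carton_1, carton_2 and the fingers below 0.1 N and angle between carton_2_centre's own z axis and vertical between 1.45 and 1.69 rad and height (world z) of carton_2_centre between 0.015 and 0.027 m), for 0.2 s.
2. one carton lies on the sloping plate with its end against the backstop, centred and square, let go (((distance between carton_1_centre and rack_stop_c3 between 0.046 and 0.0515 m and y of carton_1_centre in the frame of rack_seat between -0.01 and 0.01 m and z of carton_1_centre in the frame of rack_seat between 0.017 and 0.025 m and angle between the z axis of carton_1_centre and the x axis of rack_seat, either way round below 0.1 rad and contact force between carton_1 and the fingers below 0.1 N) or (distance between carton_2_centre and rack_stop_c3 between 0.046 and 0.0515 m and y of carton_2_centre in the frame of rack_seat between -0.01 and 0.01 m and z of carton_2_centre in the frame of rack_seat between 0.017 and 0.025 m and angle between the z axis of carton_2_centre and the x axis of rack_seat, either way round below 0.1 rad and contact force between carton_2 and the fingers below 0.1 N))), for 0.2 s.
At the end, for the whole second after the job is handed in: One carton lies flat on the sloping plate and the other flat on top of it (within 4 mm), both let go, lengthwise down the slope within 0.1 rad, centred across the rack within 10 mm, each end touching the backstop or within about 2.5 mm of it; the backstop within 6 mm of where it was set (((distance between carton_1_centre and rack_stop_c3 between 0.046 and 0.0515 m and y of carton_1_centre in the frame of rack_seat between -0.01 and 0.01 m and z of carton_1_centre in the frame of rack_seat between 0.017 and 0.025 m and angle between the z axis of each of carton_1_centre, carton_2_centre and the x axis of rack_seat, either way round below 0.1 rad and contact force between each of carton_1, carton_2 and the fingers below 0.1 N and distance between carton_2_centre and rack_stop_c3 between 0.046 and 0.0515 m and y of carton_2_centre in the frame of rack_seat between -0.01 and 0.01 m and z of carton_2_centre in the frame of rack_seat between 0.059 and 0.067 m) or (distance between carton_2_centre and rack_stop_c3 between 0.046 and 0.0515 m and y of carton_2_centre in the frame of rack_seat between -0.01 and 0.01 m and z of carton_2_centre in the frame of rack_seat between 0.017 and 0.025 m and angle between the z axis of each of carton_2_centre, carton_1_centre and the x axis of rack_seat, either way round below 0.1 rad and contact force between each of carton_2, carton_1 and the fingers below 0.1 N and distance between carton_1_centre and rack_stop_c3 between 0.046 and 0.0515 m and y of carton_1_centre in the frame of rack_seat between -0.01 and 0.01 m and z of carton_1_centre in the frame of rack_seat between 0.059 and 0.067 m))).
It fails at once if the backstop is shoved more than 6 mm from where it was set (distance of rack_stop_c3 from where it was at the start of the episode above 0.006 m).
It fails at once if a bystander is shifted by more than 15 mm (distance of any of standard_1, reagent_b, wash_bottle, timer, petri_dish from where it was at the start of the episode above 0.015 m).
It also fails if it takes over 64 s, if anything falls off the work surface, if the arm or the gripper's body presses on something with over 40 N, if the wrist force passes 120 N, or if a joint passes its speed limit or range.

## Working session

There is one attempt and no reset: what is moved stays moved. The work goes in short steps, Python scripts to look and compute and a shell command to move; the robot and the scene stay as the last step left them, time stands still between calls to the robot, and variables do not carry over. Pictures are saved under pics/ and viewed, at most 10 in all, crops included, and the job is handed in when it is done.

```bash
mkdir -p pics; cat > h.py <<'E'
import numpy as np,cv2,json,pickle
from rig import ctrl
def snap(n,f):
    c=ctrl.capture(n); im=np.array(c["image"]); cv2.imwrite(f"pics/{f}.png",im[:,:,::-1]); pickle.dump(c,open(f"pics/{f}.pkl","wb")); return c
def load(f): return pickle.load(open(f"pics/{f}.pkl","rb"))
def ray(c,u,v):
    R=np.array(c["R"]);t=np.array(c["t"]).ravel()
    return -R.T@t, R.T@np.array([(u-c["cx"])/c["fx"],(v-c["cy"])/c["fy"],1])
def onz(c,u,v,z=0):
    o,d=ray(c,u,v); return (o+d*(z-o[2])/d[2]).round(1)
def proj(c,X):
    p=np.array(c["R"])@np.array(X)+np.array(c["t"]).ravel(); return np.array([c["fx"]*p[0]/p[2]+c["cx"],c["fy"]*p[1]/p[2]+c["cy"]]).round(1)
def tri(c1,p1,c2,p2):
    o1,d1=ray(c1,*p1);o2,d2=ray(c2,*p2)
    s=np.linalg.lstsq(np.c_[d1,-d2],o2-o1,rcond=None)[0]
    a=o1+s[0]*d1;b=o2+s[1]*d2; return ((a+b)/2).round(1),np.linalg.norm(a-b).round(1)
E
python3 - <<'E'
from h import *
a=snap("scene","s0");b=snap("side","d0")
for c in(a,b): print((-np.array(c["R"]).T@np.array(c["t"]).ravel()).round(), np.array(c["R"]).round(2).tolist(),c["fx"])
print(ctrl.sense())
E
```

```text
[-33. 947. 452.] [[-0.8, -0.6, 0.01], [-0.25, 0.32, -0.91], [0.54, -0.73, -0.4]] 456.52033557538755
[-113.  -32.  754.] [[0.41, -0.91, 0.02], [-0.65, -0.31, -0.69], [0.64, 0.27, -0.72]] 518.3615472160724
{'time_s': 0.1, 'joints': array([-1.56243657e+00,  3.13411719e-01,  1.49834127e+00,  1.23143332e-05,
        1.33100709e+00, -2.23415705e-01]), 'dq': array([ 0.0013291 , -0.00022833, -0.00243926,  0.00077622, -0.00035076,
        0.00074269]), 'tau': array([ 2.28722318e-03, -4.12903225e+01, -2.60143125e+01, -2.05481047e-04,
        3.01262124e-03, -5.80468708e-06]), 'eef_pos': array([ 120.57669495, -510.82169898,  303.39068102]), 'ee_rot': array([-5.79700969e-04,  9.93292529e-01,  1.15627036e-01,  6.85903106e-05]), 'force': array([-0.191738  ,  1.4313724 , -0.08074955]), 'wrist_torque': array([-0.00349864, -0.03899419, -0.04065659]), 'grip_force': 0.0, 'grip_width': 1.001735407075248}
```

View pics/s0.png

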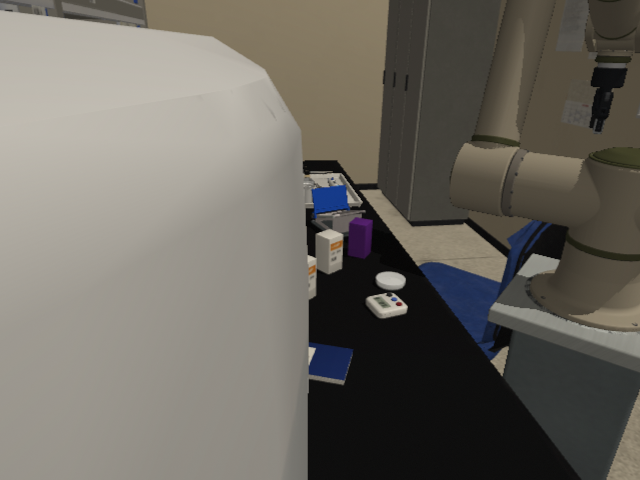

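View pics/d0.png

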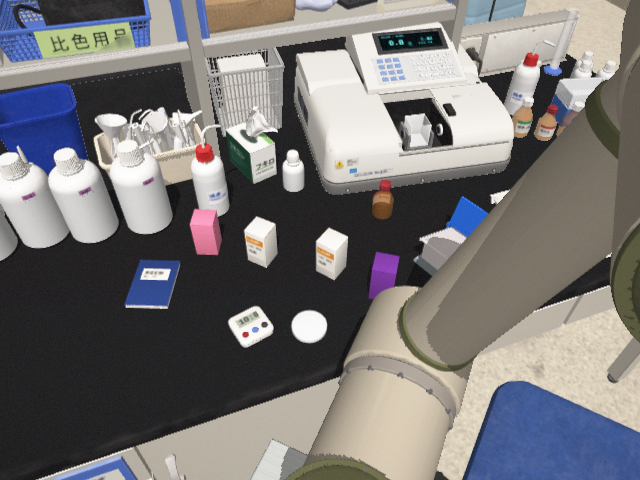

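The side view shows the cartons at (261,242) and (331,254), the pink look-alike at (206,232) and the purple one at (384,277). The rack, near (455,235), is half hidden by the arm. The scene view shows the rack at (338,208). I'll enlarge both.

```bash
python3 - <<'E'
from h import *
a=load("s0")["image"];b=load("d0")["image"]
A=cv2.resize(np.array(a)[170:280,300:400],None,fx=4,fy=4,interpolation=cv2.INTER_CUBIC)   # 400x440
B=cv2.resize(np.array(b)[190:310,235:355],None,fx=3.3333,fy=3.3333,interpolation=cv2.INTER_CUBIC)[:440]
im=np.hstack([A,np.vstack([B,np.zeros((40,400,3),np.uint8)])]) 
cv2.imwrite("pics/crop.png",im[:,:,::-1])
E
```

```text
(no output)
```

View pics/crop.png

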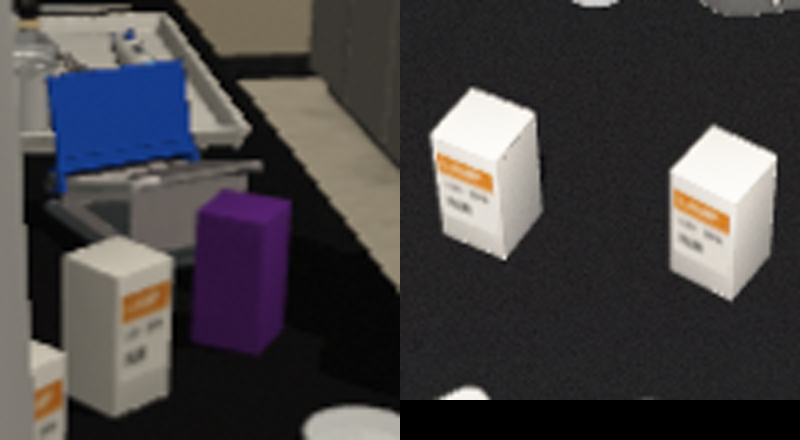

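```bash
python3 - <<'E'
from h import *
a=load("s0");b=load("d0")
S=lambda x,y:((x-400)/3.3333+235-.35,y/3.3333+190-.35)
for n,tops,bots in(("A",[(431,135),(473,88),(538,111),(497,160)],[(443,240),(503,258),(543,210)]),("B",[(670,168),(713,126),(776,158),(735,207)],[(672,268),(733,299),(774,250)])):
    T=np.array([onz(b,*S(*p),82) for p in tops]);B=np.array([onz(b,*S(*p),0) for p in bots])
    print(n,T.tolist(),B.tolist(),T.mean(0),(B[0]+B[2])/2)
C=lambda x,y:(x/4+300-.4,y/4+170-.4)
for nm,p in(("stopTL",(50,77)),("stopTR",(184,62)),("stopBL",(55,190)),("stopBR",(198,157)),("plateR hi",(262,164))):
    print(nm,[onz(a,*C(*p),z).tolist() for z in(40,70,100)])
for n,p in(("dish",(309,327)),("timer",(251,327)),("amber",(382,217)),("purple top",(384,260)),("std1",(293,190)),("wash",(210,215)),("pinkbot",(206,252))): print(n,onz(b,*p,0))
print("purpbot",onz(a,300+245/4,170+350/4))
E
```

```text
A [[437.1, 363.0, 82.0], [479.2, 360.6, 82.0], [478.4, 319.1, 82.0], [435.7, 321.4, 82.0]] [[433.2, 361.7, 0.0], [435.8, 323.8, 0.0], [478.3, 320.4, 0.0]] [457.6   341.025  82.   ] [455.75 341.05   0.  ]
B [[469.8, 234.6, 82.0], [508.9, 226.6, 82.0], [501.0, 185.8, 82.0], [458.6, 191.7, 82.0]] [[469.9, 232.9, 0.0], [463.6, 192.2, 0.0], [507.1, 185.3, 0.0]] [484.575 209.675  82.   ] [488.5 209.1   0. ]
stopTL [[798.3, -139.4, 40.0], [737.9, -60.4, 70.0], [677.4, 18.7, 100.0]]
stopTR [[740.0, -239.2, 40.0], [683.8, -152.9, 70.0], [627.5, -66.6, 100.0]]
stopBL [[642.1, 58.9, 40.0], [593.0, 123.5, 70.0], [543.9, 188.1, 100.0]]
stopBR [[604.9, -53.6, 40.0], [558.5, 19.2, 70.0], [512.1, 92.0, 100.0]]
plateR hi [[562.9, -68.6, 40.0], [519.6, 5.2, 70.0], [476.3, 79.1, 100.0]]
dish [347.4 190.1  -0. ]
timer [305.4 280.9   0. ]
amber [661.3 168.9   0. ]
purple top [548.8 124.3   0. ]
std1 [658.6 376.9   0. ]
wash [512.9 498.    0. ]
pinkbot [420.7 447.6   0. ]
purpbot [456.8 118.1   0. ]
```

Cartons: A is at about (457,341) with yaw −3°, B at about (486,209) with yaw −10°. The rack is only roughly located, near (600,0). I'll go there and look with the wrist camera.

```bash
python3 -m creep '[[[2,2.5,1,0,0,0],[4,5,2,0,0,0],[6,7.5,2.5,0,0,-1],[8,10,3,0,0,-1],[9.5,11.9,3,0,0,-2],[11,13.6,3,0,0,-2],[12.5,15.5,3,0,0,-3],[14,17.3,3,0,0,-3],[15.2,18.8,3,0,0,-4],[15.2,18.8,3,0,0,-4],[15.2,18.8,3,0,0,-4],[15.2,18.8,3,0,0,-4],[15.2,18.8,3,0,0,-4],[15.2,18.8,3,0,0,-4],[15.2,18.8,3,0,0,-4]]]' 0; python3 - <<'E'
from h import *
s=ctrl.sense();print(s["time_s"],s["eef_pos"],s["ee_rot"])
c=snap("wrist","w0");print((-np.array(c["R"]).T@np.array(c["t"]).ravel()).round(), np.array(c["R"]).round(2).tolist(),c["fx"])
E
```

```text
time_s: 1.35
eef_pos: [501.9, -38.1, 378.7]
ee_rot: [-0.0, 0.998, -0.058, -0.0]
force: [0.5, -1.5, 0.7]
grip_width: -0.001
grip_force: 0.0
1.35 [501.87118226 -38.05900725 378.72311513] [-2.61179175e-04  9.98334345e-01 -5.76928024e-02 -8.88826500e-05]
[574. -47. 450.] [[-0.12, -0.99, -0.0], [-0.95, 0.11, 0.28], [-0.28, 0.03, -0.96]] 331.28487354889705
```

View pics/w0.png

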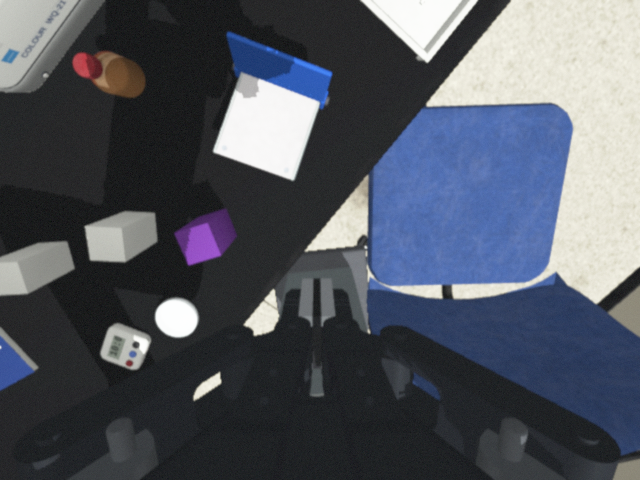

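The wrist view shows the plate's high corners at about (214,153) and (294,180), and the blue stop from (227,33) to (331,72). I'll enlarge it and fit the rack pose.

```bash
python3 - <<'E'
from h import *
a=np.array(load("w0")["image"])[20:190,200:345]
cv2.imwrite("pics/w0c.png",cv2.resize(a,None,fx=3.5,fy=3.5,interpolation=cv2.INTER_CUBIC)[:,:,::-1])
E
```

```text
(no output)
```

View pics/w0c.png

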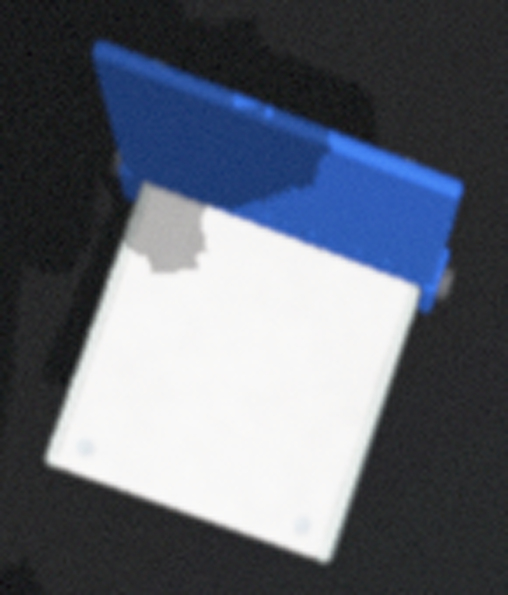

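```bash
cat > rack.py <<'E'
from h import *
from scipy.optimize import least_squares
from scipy.spatial.transform import Rotation as Ro
a=load("s0");w=load("w0")
W=lambda x,y:np.array((x/3.5+200-.36,y/3.5+20-.36));C=lambda x,y:np.array((x/4+300-.4,y/4+170-.4))
def RR(yaw): return (Ro.from_euler("z",yaw)*Ro.from_euler("y",np.radians(18))).as_matrix()
def pts(s): return [(w,(-120,45,0),W(47,461)),(w,(-120,-45,0),W(328,561)),(w,(s,45,0),W(147,183)),(w,(s,-45,0),W(420,289)),(w,(s,52,70),W(98,54)),(w,(s,-52,70),W(457,194)),
 (a,(s,52,70),C(50,77)),(a,(s,-52,70),C(184,62)),(a,(-120,-45,0),C(262,164))]
def res(p): return np.concatenate([proj(c,p[:3]+RR(p[3])@np.array(X))-u for c,X,u in pts(p[4])])
if __name__=="__main__":
    r=least_squares(res,[650,-30,25,-.3,-15],x_scale=[10,10,10,.1,10],diff_step=1e-3,loss="soft_l1")
    print(r.x.round(3),np.degrees(r.x[3]),res(r.x).reshape(-1,2).round(1).tolist())
    b=load("d0")
    w0=[("A0",(0,0)),]
    print("purple",[onz(w,*p,82).tolist() for p in((175,236),(228,210),(206,211),(235,240),(187,265))])
E
python3 rack.py
```

```text
[ 6.52152e+02 -1.71730e+01  2.36480e+01 -4.04000e-01 -1.97720e+01] -23.123760848885762 [[4.1, 7.1], [-0.4, 1.0], [-0.0, 4.1], [-3.5, -2.5], [-3.5, 1.8], [-0.9, -3.9], [-1.8, 2.5], [-2.2, 0.9], [0.4, 0.7]]
purple [[485.0, 128.8, 82.0], [508.1, 62.0, 82.0], [509.8, 86.9, 82.0], [472.1, 60.7, 82.0], [448.1, 123.1, 82.0]]
```

```bash
sed -i 's/+c\["cy"\]\]).round(1)/+c["cy"]])/' h.py; python3 - <<'E'
from rack import *
for sel,ss in((range(6),1),(range(9),1),([0,1,2,3],1),(range(9),2)):
  def f(p):
    q=np.r_[p[:5]]
    return res(q).reshape(-1,2)[list(sel)].ravel()
  r=least_squares(f,[650,-30,25,-.4,-15],x_scale=[10,10,10,.1,10])
  print(r.x.round(2),np.degrees(r.x[3]).round(1),res(r.x).reshape(-1,2).round(1).tolist())
E
```

```text
[ 6.5467e+02 -2.2640e+01  2.9820e+01 -4.6000e-01 -2.5340e+01] -26.3 [[2.0, 0.7], [-2.1, -0.8], [1.1, 2.0], [-2.1, 0.3], [-1.1, -1.7], [2.1, -0.2], [-0.9, -0.9], [-0.2, -1.7], [-0.7, -1.7]]
[ 6.5439e+02 -2.2150e+01  2.7210e+01 -4.6000e-01 -2.4480e+01] -26.3 [[2.2, 0.9], [-2.4, -0.7], [1.5, 2.0], [-2.3, 0.1], [-0.6, -1.3], [1.8, -0.1], [-1.1, 0.2], [-0.4, -0.7], [-0.8, -0.7]]
[ 6.5558e+02 -2.6400e+01  4.8010e+01 -4.6000e-01 -2.8460e+01] -26.3 [[0.1, -0.0], [-0.2, -0.0], [-0.2, 0.1], [0.3, -0.1], [-3.7, -6.6], [5.9, -2.3], [0.2, -8.0], [1.1, -8.7], [0.1, -8.9]]
[ 6.5439e+02 -2.2150e+01  2.7210e+01 -4.6000e-01 -2.4480e+01] -26.3 [[2.2, 0.9], [-2.4, -0.7], [1.5, 2.0], [-2.3, 0.1], [-0.6, -1.3], [1.8, -0.1], [-1.1, 0.2], [-0.4, -0.7], [-0.8, -0.7]]
```

Fit: seat at about (654,−22,28), yaw −26.3°, stop at s ≈ −25. Next, carton B: go behind it and tip it toward +x.

```bash
python3 -m creep '[[[-1,1.6,-0.6,0,0,0],[-2,3.2,-1.5,0,0,-0.7],[-2.8,4.8,-2.2,0,0,-0.7],[-3.4,6.4,-2.6,0,0,-0.7],[-3.4,8,-3.2,0,0,-0.7],[-3.4,9.4,-4.5,0,0,-0.7],[-3.4,10.4,-6,0,0,-0.7],[-3.4,10.4,-7.5,0,0,-0.7],[-3.4,10.4,-9,0,0,-0.7],[-3.4,10.4,-9.75,0,0,-0.7],[-3.4,10.4,-9.75,0,0,-0.7],[-3.4,10.4,-9.75,0,0,-0.7],[-3.4,10.4,-9.75,0,0,-0.7]]]' 0
python3 -m creep '[[[0.5,-0.1,0,0,0,0],[1,-0.18,0,0,0,0],[1.3,-0.23,0,0,0,0],[1.55,-0.27,0,0,0,0],[1.8,-0.31,0,0,0,0],[2.05,-0.35,0,0,0,0],[2.3,-0.39,0,0,0,0],[2.55,-0.43,0,0,0,0],[2.8,-0.47,0,0,0,0],[3.05,-0.52,0,0,0,0],[3.3,-0.56,0,0,0,0],[3.5,-0.6,0,0,0,0],[3.2,-0.55,0,0,0,0],[2.6,-0.45,0,0,0,0],[2,-0.35,0,0,0,0],[2,-0.35,0,0,0,0]]]'
python3 -c "
from h import *
snap('side','d1')"
```

```text
time_s: 2.48
eef_pos: [416.6, 219.0, 137.1]
ee_rot: [-0.0, 0.996, -0.089, 0.001]
force: [0.2, 0.5, 0.4]
grip_width: 0.001
grip_force: 0.0
time_s: 3.82
eef_pos: [462.9, 210.8, 134.8]
ee_rot: [0.0, 0.996, -0.088, -0.001]
force: [-0.1, 0.3, -0.3]
grip_width: 0.004
grip_force: 0.0
```

View pics/d1.png

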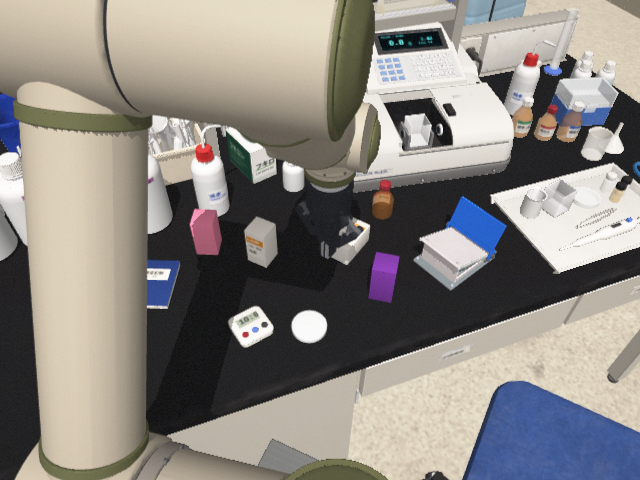

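B is tipped (its end shows at (350,240)), and the rack is in full view at (458,243). Now A.

```bash
python3 -m creep '[[[-1.4,0.8,0,0,0,0],[-2.4,2,0,0,0,0.7],[-3,3.4,0,0,0,1.4],[-3,4.8,0,0,0,1.4],[-3,5.4,0,0,0,1.4],[-3,5.4,0,0,0,1.4],[-3,5.4,0,0,0,1.4],[-2.5,5.37,0,0,0,1.4],[-2,5.34,0,0,0,1.4],[-1.7,5.33,0,0,0,1.4],[-1.45,5.32,0,0,0,1.4],[-1.2,5.31,0,0,0,1.4],[-0.95,5.3,0,0,0,1.4],[-0.7,5.28,0,0,0,1.4],[-0.45,5.27,0,0,0,1.4],[-0.2,5.26,0,0,0,1.4],[0.05,5.25,0,0,0,1.4],[0.3,5.24,0,0,0,1.4],[0.5,5.23,0,0,0,1.4],[0,5.26,0.5,0,0,1.4]]]'
python3 -m creep '[[[-0.5,-0.7,1.5,0,0,0],[-1,-1.4,3,0,0,0],[-1.5,-2,4.5,0,0,0],[-2,-2.6,6,0,0,0],[-2,-2.6,7,0,0,0],[-2,-2.6,7,0,0,0],[-2,-2.6,7,0,0,0]]]' 85
python3 -c "
from h import *
snap('wrist','w2');c=snap('side','d2')
im=cv2.imread('pics/d2.png')[190:300,240:400];im=cv2.resize(im,None,fx=3,fy=3,interpolation=cv2.INTER_CUBIC)
w=cv2.imread('pics/w2.png')[:330]
cv2.imwrite('pics/m2.png',w);cv2.imwrite('pics/d2c.png',im)
print(ctrl.sense()['eef_pos'])"
```

```text
time_s: 5.53
eef_pos: [467.1, 341.0, 145.9]
ee_rot: [0.001, 1.0, -0.029, -0.001]
force: [-0.2, -0.7, 0.7]
grip_width: -0.003
grip_force: 0.0
time_s: 6.12
eef_pos: [415.9, 276.8, 324.0]
ee_rot: [-0.001, 1.0, -0.028, 0.002]
force: [0.1, -0.4, -0.9]
grip_width: 0.979
grip_force: 0.0
[415.55494611 276.76730014 321.59205589]
```

View pics/m2.png

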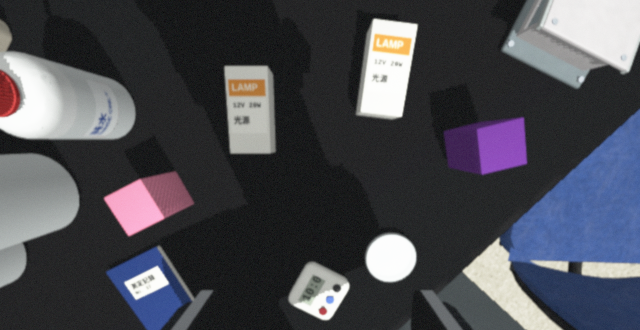

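Both cartons lie label up: A's top face spans (225,66) to (275,153), B's (372,19) to (403,118).

```bash
python3 - <<'E'
from h import *
c=load("w2")
g=cv2.cvtColor(np.array(c["image"]),cv2.COLOR_RGB2GRAY)
for n,q in(("A",[(225,67),(271,66),(275,153),(231,153)]),("B",[(373,19),(417,24),(403,118),(359,113)])):
    P=np.array([onz(c,*p,42) for p in q]);f=P[0]+P[1];k=P[2]+P[3];d=(f-k)/2
    print(n,P.mean(0).round(1),"len",np.linalg.norm(d).round(1),"yaw",np.degrees(np.arctan2(d[1],d[0])).round(1),"w",np.linalg.norm(P[0]-P[1]).round(1),np.linalg.norm(P[2]-P[3]).round(1))
E
```

```text
A [518.8 337.2  42. ] len 81.2 yaw -3.0 w 44.5 45.6
B [548.3 200.1  42. ] len 83.2 yaw -9.2 w 41.6 44.7
```

```bash
python3 -m creep '[[[1.2,-0.8,-0.6,0,0,0],[2.5,-1.6,-1.5,0,0,-0.6],[3.8,-2.4,-2.5,0,0,-1.2],[4.98,-3.03,-3.7,0,0,-1.2],[4.98,-3.03,-5,0,0,-1.2],[4.98,-3.03,-6.3,0,0,-1.2],[4.98,-3.03,-7.6,0,0,-1.2],[4.98,-3.03,-8.7,0,0,-1.2],[4.98,-3.03,-9.4,0,0,-1.2],[4.98,-3.03,-9.75,0,0,-1.2],[4.98,-3.03,-9.75,0,0,-1.2],[4.98,-3.03,-9.75,0,0,-1.2]]]' 68 25
python3 -m creep '[[[0,0,0,0,0,0],[0,0,0,0,0,0],[0,0,0,0,0,0],[0,0,0,0,0,0],[0,0,0,0,0,0],[0,0,0,0,0,0]]]' 30 25
```

```text
time_s: 7.22
eef_pos: [540.1, 201.1, 78.8]
ee_rot: [0.0, 0.997, -0.08, -0.0]
force: [0.1, 0.3, 0.5]
grip_width: 0.798
grip_force: 0.0
time_s: 7.72
eef_pos: [540.6, 201.2, 80.1]
ee_rot: [-0.0, 0.997, -0.08, 0.001]
force: [-0.8, -0.4, 6.4]
grip_width: 0.486
grip_force: 26.8
```

```bash
cat > tgt.py <<'E'
from rack import *
import sys
P0=np.array([654.5,-22.3,28.5]);YAW=np.radians(-26.3)
def go(rx,ry,rz,P0=P0,YAW=YAW):
    s=ctrl.sense();R=RR(YAW);Rt=R@np.diag([1,-1,-1.])
    q=s["ee_rot"];Rc=Ro.from_quat([q[1],q[2],q[3],q[0]])
    rv=(Ro.from_matrix(Rt)*Rc.inv()).as_rotvec(degrees=True)
    t=P0+R@np.array([rx,ry,rz]);print("target",t.round(1),"shift",((t-s["eef_pos"])/25).round(2),"turn",(rv/5).round(2))
def inrack(p,P0=P0,YAW=YAW): return (RR(YAW).T@(np.array(p)-P0)).round(1)
E
python3 - <<'E'
from tgt import *
go(-99,0,21+30+58.5); go(-99,0,110+60)
R=RR(YAW);b=load("d1")
for X in((-120,45,0),(-120,-45,0),(-25,52,70),(-25,-52,70)): print(X,proj(b,P0+R@np.array(X)).round(1))
print("axes/25: x",(R[:,0]/25).round(4),"y",(R[:,1]/25).round(4),"z",(R[:,2]/25).round(4))
im=cv2.imread('pics/d1.png')[185:295,405:515];cv2.imwrite('pics/d1c.png',cv2.resize(im,None,fx=5,fy=5,interpolation=cv2.INTER_CUBIC))
E
```

```text
target [600.4   4.4 163.2] shift [ 2.39 -7.87  3.32] turn [ 1.1   3.47 -3.39]
target [617.2  -3.9 220.8] shift [ 3.06 -8.2   5.62] turn [ 1.1   3.47 -3.39]
(-120, 45, 0) [420.1 237.5]
(-120, -45, 0) [457.5 266.3]
(-25, 52, 70) [460.7 195.6]
(-25, -52, 70) [505.4 225.6]
axes/25: x [ 0.0341 -0.0169 -0.0124] y [0.0177 0.0359 0.    ] z [ 0.0111 -0.0055  0.038 ]
```

View pics/d1c.png

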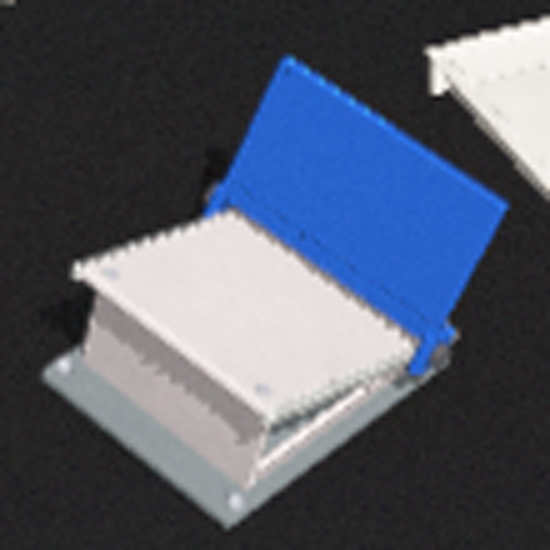

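The enlarged side view shows the plate corners at (75,266) and (268,414), the stop line from (232,208) to (418,345), and the stop top from (290,58) to (507,206). I'll refit with these points added.

```bash
python3 - <<'E'
from tgt import *
b=load("d1");D=lambda x,y:np.array((x/5+404.6,y/5+184.6))
def f(p):
    s=p[4];ex=[((-120,45,0),D(75,266)),((-120,-45,0),D(268,414)),((s,45,0),D(232,208)),((s,-45,0),D(418,345)),((s,52,70),D(288,58)),((s,-52,70),D(507,206))]
    e=np.concatenate([proj(b,p[:3]+RR(p[3])@np.array(X))-u for X,u in ex]); return np.r_[res(p),e*1.5]
r=least_squares(f,[654,-22,28,-.46,-25],x_scale=[10,10,10,.1,10],loss="soft_l1")
print(r.x.round(2),np.degrees(r.x[3]),f(r.x).reshape(-1,2).round(1).tolist())
E
```

```text
[ 6.539e+02 -2.317e+01  2.848e+01 -4.600e-01 -2.389e+01] -26.412555767072885 [[2.7, 1.1], [-1.8, -0.3], [2.4, 1.6], [-1.3, -0.0], [0.5, -2.0], [3.1, -0.4], [-0.8, -0.3], [-0.1, -1.2], [-0.5, -1.2], [1.2, 0.0], [-0.6, -1.2], [-1.4, 1.9], [-2.6, 0.6], [-1.1, -0.6], [0.2, 0.1]]
```

```bash
python3 -m creep '[[[0,0,1,0,0,0],[0,0,2.2,0,0,0],[0,-0.5,3.6,0,0,0],[0.2,-1.5,4.6,0.2,0.7,-0.7],[0.6,-2.8,5,0.4,1.4,-1.4],[1,-4.2,5,0.7,2.1,-2.1],[1.5,-5.6,5,0.9,2.8,-2.8],[2,-7,5,1.1,3.47,-3.39],[2.39,-7.87,4.4,1.1,3.47,-3.39],[2.39,-7.87,3.7,1.1,3.47,-3.39],[2.39,-7.87,3.32,1.1,3.47,-3.39],[2.39,-7.87,3.32,1.1,3.47,-3.39],[2.39,-7.87,3.32,1.1,3.47,-3.39]]]'
python3 - <<'E'
from tgt import *
s=ctrl.sense();print(inrack(s["eef_pos"]),s["force"]);go(-99,0,80)
E
```

```text
time_s: 8.8
eef_pos: [599.6, 5.1, 162.2]
ee_rot: [-0.035, 0.962, -0.224, -0.154]
force: [0.8, 0.8, -0.6]
grip_width: 0.489
grip_force: 26.1
[-99.6   0.2 108.2] [ 0.7960842   0.75655361 -0.62835888]
target [592.3   8.5 135.2] shift [-0.29  0.13 -1.08] turn [-0.   -0.03 -0.01]
```

```bash
python3 -m creep '[[[-0.09,0.04,-0.3,0,0,0],[-0.18,0.09,-0.61,0,0,0],[-0.27,0.13,-0.91,0,0,0],[-0.27,0.13,-0.91,0,0,0],[-0.27,0.13,-0.91,0,0,0]]]'|grep -E "pos|force:"
for i in 1 2 3; do python3 -m creep '[[[-0.022,0.011,-0.076,0,0,0],[-0.022,0.011,-0.076,0,0,0]]]'|grep -E "pos|force:"; done
python3 - <<'E'
from tgt import *
s=ctrl.sense();print(inrack(s["eef_pos"]),RR(YAW).T@s["force"])
E
```

```text
eef_pos: [592.8, 7.8, 138.9]
force: [-0.7, 0.0, -0.3]
grip_force: 26.1
eef_pos: [592.6, 7.8, 137.3]
force: [0.2, -0.0, -1.2]
grip_force: 26.1
eef_pos: [591.9, 8.1, 135.2]
force: [0.4, -0.0, -0.7]
grip_force: 26.1
eef_pos: [591.6, 8.3, 133.9]
force: [-1.1, 0.2, 2.7]
grip_force: 26.5
[-99.1  -0.4  78.7] [-1.81284485 -0.27754006  2.23085529]
```

```bash
cat > st.py <<'E'
from tgt import *
s=ctrl.sense();print(s["time_s"],inrack(s["eef_pos"]),(RR(YAW).T@s["force"]).round(1),round(s["grip_width"]*85.4,1))
E
python3 -m creep '[[[0.011,-0.0055,0.038,0,0,0],[0.18,-0.09,-0.03,0,0,0],[0.35,-0.17,-0.09,0,0,0],[0.5,-0.25,-0.14,0,0,0],[0.625,-0.31,-0.185,0,0,0],[0.625,-0.31,-0.185,0,0,0],[0.625,-0.31,-0.185,0,0,0]]]' >/dev/null; python3 st.py
python3 -m creep '[[[0.051,-0.025,-0.0186,0,0,0],[0.051,-0.025,-0.0186,0,0,0]]]' >/dev/null; python3 st.py
python3 -m creep '[[[0.051,-0.025,-0.0186,0,0,0],[0.051,-0.025,-0.0186,0,0,0]]]' >/dev/null; python3 st.py
```

```text
10.3 [-80.9  -0.5  78.9] [-0.3 -0.2 -1. ] 41.9
10.4667 [-79.5  -0.5  79.1] [ 0.1 -0.2 -1.3] 42.0
10.6333 [-78.   -0.5  79.1] [ 0.6 -0.5 -1.5] 41.9
```

```bash
python3 -m creep '[[[0.034,-0.017,-0.0124,0,0,0],[0.034,-0.017,-0.0124,0,0,0]]]' >/dev/null; python3 st.py
python3 -m creep '[[[0.034,-0.017,-0.0124,0,0,0],[0.034,-0.017,-0.0124,0,0,0]]]' >/dev/null; python3 st.py
python3 -m creep '[[[0.034,-0.017,-0.0124,0,0,0],[0.034,-0.017,-0.0124,0,0,0]]]' >/dev/null; python3 st.py
python3 -m creep '[[[0.034,-0.017,-0.0124,0,0,0],[0.034,-0.017,-0.0124,0,0,0]]]' >/dev/null; python3 st.py
```

```text
10.8 [-77.   -0.5  79.1] [ 0.1  0.7 -0.4] 41.4
10.9667 [-76.   -0.5  79.1] [-0.  -0.8 -0.4] 41.9
11.1333 [-75.5  -0.5  79.1] [-5.  -0.9  1. ] 41.6
11.3 [-74.9  -0.4  79.1] [-8.  -1.4  2. ] 41.5
```

Contact is felt at TCP x ≈ −75.8. I'll ease off, set the carton down and release.

```bash
python3 -m creep '[[[-0.035,0.016,-0.021,0,0,0],[-0.035,0.016,-0.021,0,0,0],[-0.035,0.016,-0.021,0,0,0]]]' >/dev/null; python3 st.py
python3 -m creep '[[[0,0,0,0,0,0],[0,0,0,0,0,0],[0,0,0,0,0,0],[0,0,0,0,0,0],[0,0,0,0,0,0]]]' 66 >/dev/null; python3 st.py
python3 -m creep '[[[0.1,-0.05,0.4,0,0,0],[0.35,-0.17,1.2,0,0,0],[0.6,-0.3,2.2,0,0,0],[0.7,-0.35,3,0,0,0],[-0.5,0.3,4.6,0,0,0],[-2,1,5.4,0,0,0],[-3.2,1.6,5.6,0,0,0],[-3.2,1.6,5.6,0,0,0],[-3.2,1.6,5.6,0,0,0]]]' >/dev/null; python3 st.py
python3 -c "
from h import *
snap('wrist','w3');snap('side','d3');s=cv2.imread('pics/d3.png')[150:310,380:540];w=cv2.imread('pics/w3.png')
cv2.imwrite('pics/m3.png',np.hstack([cv2.resize(s,(320,320),interpolation=cv2.INTER_CUBIC),w[:320,:480]]))"
```

```text
11.55 [-75.   -0.4  78.7] [-4.9 -0.6  3.3] 42.0
11.9667 [-74.7  -0.6  78.2] [ 0.6  0.9 -0.4] 66.2
12.7167 [-2.051e+02  2.000e-01  1.854e+02] [-0.2  0.6  1. ] 66.1
```

View pics/m3.png

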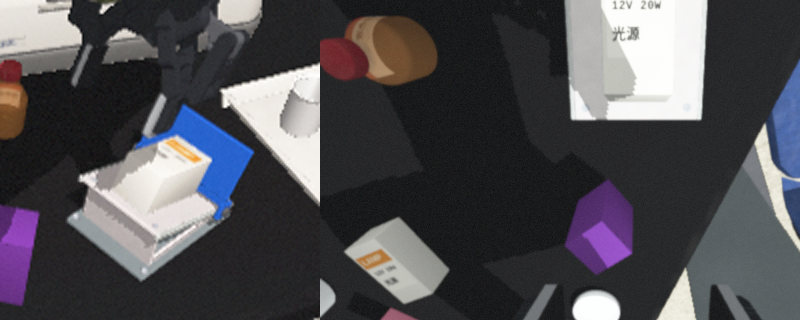

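The wrist view (right half) shows the lower carton square and centred within about 2 mm, and the side view (left half) shows it up against the stop. Now carton A.

```bash
python3 - <<'E'
from tgt import *
s=ctrl.sense();q=s["ee_rot"]
Rt=Ro.from_euler("z",-3,degrees=True).as_matrix()@np.diag([1,-1,-1.])
rv=(Ro.from_matrix(Rt)*Ro.from_quat([q[1],q[2],q[3],q[0]]).inv()).as_rotvec(degrees=True)/5
print(s["eef_pos"],((np.array([511,337.6,78.5])-s["eef_pos"])/25).round(2),rv.round(2))
E
```

```text
[532.83751909  37.6836988  266.61247683] [-0.87 12.   -7.52] [-0.91 -3.52  4.63]
```

```bash
python3 -m creep '[[[-0.1,1.4,0,-0.1,-0.5,0.6],[-0.2,2.9,-0.2,-0.3,-1,1.4],[-0.4,4.4,-0.5,-0.4,-1.6,2.2],[-0.5,5.9,-0.8,-0.6,-2.3,3],[-0.6,7.4,-1.2,-0.8,-3,3.9],[-0.7,8.9,-1.7,-0.91,-3.52,4.63],[-0.8,10.3,-2.4,-0.91,-3.52,4.63],[-0.87,11.4,-3.4,-0.91,-3.52,4.63],[-0.87,12,-4.5,-0.91,-3.52,4.63],[-0.87,12,-5.6,-0.91,-3.52,4.63],[-0.87,12,-6.6,-0.91,-3.52,4.63],[-0.87,12,-7.2,-0.91,-3.52,4.63],[-0.87,12,-7.52,-0.91,-3.52,4.63],[-0.87,12,-7.52,-0.91,-3.52,4.63],[-0.87,12,-7.52,-0.91,-3.52,4.63]]]' 68
python3 -m creep '[[[0,0,0,0,0,0],[0,0,0,0,0,0],[0,0,0,0,0,0],[0,0,0,0,0,0],[0,0,0,0,0,0],[0,0,0,0,0,0]]]' 30 25
python3 -c "
from tgt import *
go(-109,0,121+30)"
```

```text
time_s: 14.07
eef_pos: [511.3, 338.0, 78.2]
ee_rot: [0.0, 1.0, -0.026, -0.001]
force: [0.2, -0.3, 0.7]
grip_width: 0.795
grip_force: 0.0
time_s: 14.57
eef_pos: [511.0, 338.3, 79.4]
ee_rot: [-0.0, 1.0, -0.026, 0.0]
force: [0.3, -0.7, 7.1]
grip_width: 0.49
grip_force: 26.8
target [603.4   3.  205.8] shift [  3.69 -13.41   5.06] turn [ 0.91  3.52 -4.63]
```

```bash
python3 -m creep '[[[0,0,1,0,0,0],[0,0,2.2,0,0,0],[0,-0.6,3.6,0,0,0],[0.2,-1.6,5,0,0.2,-0.3],[0.5,-2.9,6.2,0.1,0.8,-1],[0.9,-4.3,7,0.3,1.4,-1.8],[1.3,-5.7,7,0.4,2,-2.6],[1.7,-7.1,7,0.6,2.5,-3.3],[2.1,-8.5,7,0.8,3,-4],[2.5,-9.9,7,0.91,3.52,-4.63],[2.9,-11.3,7,0.91,3.52,-4.63],[3.3,-12.5,6.6,0.91,3.52,-4.63],[3.69,-13.41,6,0.91,3.52,-4.63],[3.69,-13.41,5.4,0.91,3.52,-4.63],[3.69,-13.41,5.06,0.91,3.52,-4.63],[3.69,-13.41,5.06,0.91,3.52,-4.63],[3.69,-13.41,5.06,0.91,3.52,-4.63]]]' >/dev/null;python3 st.py
python3 -c "
from tgt import *
go(-109,0,121+5)"
```

```text
15.9833 [-1.098e+02  1.000e-01  1.499e+02] [ 0.1 -0.  -0.9] 41.6
target [596.5   6.4 182. ] shift [-0.24  0.11 -0.92] turn [-0.   -0.03 -0.01]
```

```bash
python3 -m creep '[[[0.1,-0.05,-0.3,0,0,0],[0.18,-0.09,-0.6,0,0,0],[0.24,-0.12,-0.9,0,0,0],[0.24,-0.12,-1.09,0,0,0],[0.24,-0.12,-1.09,0,0,0],[0.24,-0.12,-1.09,0,0,0]]]' >/dev/null;python3 st.py
python3 -m creep '[[[-0.022,0.011,-0.076,0,0,0],[-0.022,0.011,-0.076,0,0,0]]]'>/dev/null;python3 st.py
python3 -m creep '[[[-0.022,0.011,-0.076,0,0,0],[-0.022,0.011,-0.076,0,0,0]]]'>/dev/null;python3 st.py
python3 -m creep '[[[-0.011,0.0055,-0.038,0,0,0],[-0.011,0.0055,-0.038,0,0,0]]]'>/dev/null;python3 st.py
```

```text
16.4833 [-94.4  -0.5 125.6] [ 0.7 -0.8 -1.3] 41.5
16.65 [-94.5  -0.5 123.9] [ 0.9  0.7 -1. ] 41.3
16.8167 [-94.5  -0.5 121.6] [ 0.6  0.5 -0.9] 41.8
16.9833 [-94.4  -0.5 120.8] [ 0.  -0.9 -1.1] 41.8
```

```bash
python3 -m creep '[[[0.15,-0.075,-0.055,0,0,0],[0.3,-0.15,-0.11,0,0,0],[0.42,-0.21,-0.153,0,0,0],[0.51,-0.254,-0.186,0,0,0],[0.51,-0.254,-0.186,0,0,0],[0.51,-0.254,-0.186,0,0,0]]]' >/dev/null; python3 st.py
python3 -m creep '[[[0.034,-0.017,-0.0124,0,0,0],[0.034,-0.017,-0.0124,0,0,0]]]' >/dev/null; python3 st.py
python3 -m creep '[[[0.034,-0.017,-0.0124,0,0,0],[0.034,-0.017,-0.0124,0,0,0]]]' >/dev/null; python3 st.py
python3 -m creep '[[[0.034,-0.017,-0.0124,0,0,0],[0.034,-0.017,-0.0124,0,0,0]]]' >/dev/null; python3 st.py
```

```text
17.4833 [-79.3  -0.6 120.7] [ 0.   0.4 -0.7] 41.6
17.65 [-78.4  -0.5 120.9] [ 0.2 -0.3 -0.9] 41.8
17.8167 [-77.4  -0.5 120.9] [ 0.8  0.7 -0.9] 41.7
17.9833 [-76.3  -0.6 120.9] [-0.3  0.3  0.4] 41.5
```

```bash
python3 -m creep '[[[0.034,-0.017,-0.0124,0,0,0],[0.034,-0.017,-0.0124,0,0,0]]]' >/dev/null; python3 st.py
python3 -m creep '[[[0.02,-0.01,-0.007,0,0,0],[0.02,-0.01,-0.007,0,0,0]]]' >/dev/null; python3 st.py
```

```text
18.15 [-75.3  -0.6 120.8] [ 0.6 -0.3 -0.4] 41.6
18.3167 [-74.8  -0.6 120.8] [ 1.3 -0.4  0.1] 41.7
```

```bash
python3 -m creep '[[[0.027,-0.0135,-0.01,0,0,0],[0.027,-0.0135,-0.01,0,0,0]]]' >/dev/null; python3 st.py
python3 -m creep '[[[0.02,-0.01,-0.007,0,0,0],[0.02,-0.01,-0.007,0,0,0]]]' >/dev/null; python3 st.py
```

```text
18.4833 [-74.5  -0.5 120.9] [-4.7 -0.5  0.8] 41.9
18.65 [-74.2  -0.5 120.9] [-8.7 -1.   1.3] 41.7
```

```bash
python3 -m creep '[[[-0.033,0.017,-0.039,0,0,0],[-0.033,0.017,-0.039,0,0,0],[-0.033,0.017,-0.039,0,0,0]]]' >/dev/null; python3 st.py
python3 -m creep '[[[0,0,0,0,0,0],[0,0,0,0,0,0],[0,0,0,0,0,0],[0,0,0,0,0,0],[0,0,0,0,0,0]]]' 66 >/dev/null; python3 st.py
python3 -m creep '[[[0.1,-0.05,0.4,0,0,0],[0.35,-0.17,1.2,0,0,0],[0.6,-0.3,2.2,0,0,0],[0.7,-0.35,3,0,0,0],[-0.5,0.3,4.6,0,0,0],[-2,1,5.4,0,0,0],[-3.2,1.6,5.6,0,0,0],[-3.2,1.6,5.6,0,0,0],[-3.2,1.6,5.6,0,0,0]]]' >/dev/null; python3 st.py
python3 -c "
from h import *
snap('wrist','w4');snap('side','d4');s=cv2.imread('pics/d4.png')[150:310,380:540];w=cv2.imread('pics/w4.png')
cv2.imwrite('pics/m4.png',np.hstack([cv2.resize(s,(320,320),interpolation=cv2.INTER_CUBIC),w[:320,:480]]))"
```

```text
18.9 [-74.3  -0.5 120. ] [-6.6 -0.1  2.9] 41.5
19.3167 [-73.9  -0.6 119.5] [ 0.2  0.3 -0.2] 65.9
20.0667 [-2.044e+02  2.000e-01  2.269e+02] [0.4 0.2 0.1] 66.6
```

View pics/m4.png

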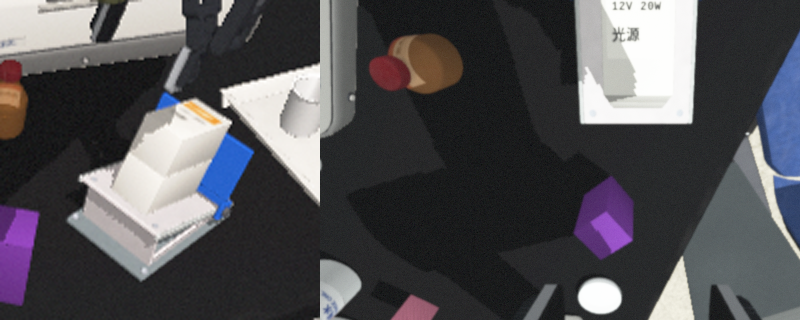

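The stack is flush, square and centred against the stop, and the bystanders look unmoved. I'll hand it in.

```bash
python3 -c "
from rig import ctrl
print(ctrl.finish_job())"
```

```text
the job is handed in; nothing more can be done
None
```

Both cartons were tipped over, then stacked on the rack against the backstop, let go and handed in at about 20 s; the last pictures show the stack flush, square and centred, but the hand-in returned no verdict.

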